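Butt the tube against the stop and snap the toggle clamp shut

ROBOT

A 7-joint arm with a two-finger parallel gripper is mounted at the origin on the work surface. World frame = base frame: x ahead of the robot, y to its left, z up, the work surface at z = 0. Lengths are in m, angles in rad, forces in N, time in s.
With the tool pointing down it reaches from about 0.4 to 0.9 m from the base axis. Payload 5.6 kg.
Tool frame: the origin (TCP) lies midway between the tips of the shut fingers; the grasp point (between the pads) lies 19 mm behind it; y points along the fingers, z is the direction in which the jaws open and shut, and the axes are right-handed (so a half turn about y gives the same grasp; the last joint's range is limited). The gripper opens to 92 mm and grips with 3 to 60 N. Pads are 20 mm wide; open, the fingers measure 128 mm over their backs; the gripper's body (75 mm by 189 mm) begins 69 mm behind the grasp point.
Start: joints at [-1.387, 0.468, -0.012, 1.603, 0.006, 1.071, -0.056], TCP at [0.146, 0.633, 0.215] pointing down, gripper open.
Joint ranges: [-2.53, 2.53], [-0.31, 2.02], [-1.57, 1.55], [0.28, 2.44], [-1.29, 4.43], [0.15, 1.84], [-2.92, 2.92]. Speed limits (rad/s): [2.57, 2.57, 3.14, 3.14, 3.14, 3.14, 3.14].

INTERFACE

Orientations are given as a 3x3 rotation matrix whose columns are the frame's x, y, z axes.
In Python, from station import env, effector, solver, viewer, workorder, search_frame, tip_of gives the robot as it stands. Calls block until the motion is done:
- env.reach(position, orientation): joint-space move of the TCP to a pose.
- env.movel(position, frame=None, rate=0.15): straight line of the TCP; frame=None keeps the orientation; rate is the mean speed in m/s.
- env.goto_joints(angles): joint-space move.
- effector.release() and effector.grasp(squeeze=None): open the fingers fully, or close them until they stop; squeeze is the grip in N (None keeps the last).
- env.pause(seconds).
- solver.inverse_kinematics(position, orientation): joint angles nearest the present ones, or None.
- env.sense(): the state.
- viewer.read_camera(name): name is "scene" or "top" or "wrist"; returns (picture, depth): 480x640x3 uint8, red, green, blue; 480x640 float32, m along the optical axis (not along the pixel's ray), 0 where there is no reading.
- viewer.camera_info(name): a dict with "intrinsics" (3x3 intrinsics, pixels), "eye" and "rotation" of the camera in the world; the wrist camera has in their place "T_tool_cam" (4x4, takes a point from camera to tool coordinates, whose origin is the TCP and whose axes are the tool frame's). Camera axes: x right, y up, looking along -z (the intrinsics and any distortion apply to the point x, -y, -z); pixel columns grow to the right and rows downward; lengths in m; the calibration is good to about 2 mm. A picture is of the moment at which its call begins: read the wrist's pose just before it. camera_info takes no time and is no camera call.
A pose or a line that the arm cannot do raises env.PlanningError and nothing moves.
- workorder.finish_job(): hands the job in, once; it reports no verdict.
Trained networks look in the newest picture that a camera, given by its name, has taken for a name from the list of things; names that differ only in an ending like _2 or _b are one class to them, and where a whole thing is asked for, a point or a joint stands for the part that bears it (a point fixed in the world has none). Each returns a list of dicts, best first, with "score" (0 to 1); they miss things now and then, are a little off and sometimes report something else, mostly with a low value. They report only what shows in the picture. A call takes as long as a camera call. They do not tell look-alikes from the thing itself.
- search_frame(camera, name): "at" ([x, y, z] in m, in world coordinates, good to about 4 mm: the middle of the surface that is visible of it).
- tip_of(camera, name): "at" ([x, y, z] in m, in world coordinates, good to about 4 mm: a listed point, or the origin of a listed thing).
The state is a dict: "t": time; "joint_positions": joint angles; "joint_velocities": joint speeds; "tau": joint torques, N m; "ee_pos": TCP position; "tcp_rot": TCP orientation; "wrist_force": force on the tool from outside, world axes, zero at the start; "moment": the same for the moment, N m; "gripper_width": finger opening in m.
Only numpy, scipy, OpenCV 4.12 (cv2) and the standard library are available. Lean on these libraries where they do the work, as an engineer would, in place of code of your own. Each camera call takes 0.05 s, during which the arm holds its last target. There are 200 camera calls.

TASK

In the welding fixture, push the square steel tube along between its rails until its end sits fully home against the yellow stop block. Then push the red lever of the toggle clamp over its dead point, away from its open side and towards the tube, until it snaps into lock with the rubber pad pressing on the tube. Just push, nothing is to be picked up: do not lift the tube out of its rails or disturb anything else, and finish clear of everything.

Things in the scene. Friction and masses are not known exactly. Their poses are not given: they have to be found in the camera images.
- fixture: dark steel welding fixture, bolted down. Origin under the plate, at bench height. Its axes give all 'fixture' coordinates here, in mm: x from lever to tube, y along the tube to the stop, z up; turned up to 0.4 rad about z. Plate 12 thick, x -120 to 100, y -190 to 150. The clamp's steel frame fills x -42 to 14, y -22 to 22, up to z 67
- rail_mid (a point): point midway between the two grey rails, level with their tops: fixture (50, -32, 27). The rails are 10 wide, 34 apart (x 33 to 67 is free between them) and run from y -145 to 80
- stop_face (a point): centre of the face of the yellow stop block (54 wide in fixture x, top at z 44) that the tube's end must meet: fixture (50, 80, 27)
- tube_mid (a point): centre of the loose square steel tube, 30 x 160 x 30, about 0.4 kg, lying on the plate between the rails, length along fixture y, 2 mm free at each side; its top is at z 42, 15 above the rails. It starts 25 to 55 short of the stop; home, this point is at fixture (50, 0, 27). The free end to push is 80 from this point towards fixture -y
- tube: the same tube; origin under its centre, y along its length
- lever_pivot (a point): the lever's pivot, fixture (-20, 0, 55), hinge axis along fixture y
- lever (a joint): angle of the red lever, rad: 0 open (leaning 0.75 from upright towards fixture -x), 1.15 locked on its stop (leaning 0.40 past upright towards the tube, +x). Over-centre spring: dead point just under 0.80; short of it the lever springs back to 0, beyond it snaps to 1.15. Needs at most about 11 N at its end, less nearer the dead point
- lever_end (a point): centre of the ball end (radius 11) of the red round grip, 125 from the lever pivot, moving with the lever. The grip, 22 in diameter, covers the outer 60 to 125 of the lever; below it is a 12 x 6 steel bar. Open: fixture (-105, 0, 146); locked: (29, 0, 170)
- clamp_arm: steel clamp arm, 18 wide, with the rubber pad, linked to the lever; origin at its pivot, fixture (2, 0, 60), axis along y. With the lever open it stands up clear of the tube (up to z 120, x -25 to 25); as the lever closes it swings down, and locked its pad (14 across) bears on the tube at fixture (50, 0)
- magnet: red welding magnet block 50 x 16 x 45, standing on the fixture plate: bystander, leave alone; origin under its centre
- bolt: steel bolt standing on its head, 44 tall, on the fixture plate: bystander, leave alone; origin under its centre
- offcut: short square tube 30 x 90 x 30 lying on the bench beyond the fixture, not the work: bystander, leave alone; origin under its centre
- mug: blue mug, 80 across, 85 tall: bystander, leave alone; origin under its centre
- tin: tin with green label, 84 across, 100 tall: bystander, leave alone; origin under its centre
- hammer: hammer lying on the bench: bystander, leave alone
- wrench: wrench lying on the bench: bystander, leave alone
Mind the look-alikes: they are no part of the job. What is shaped like the tube but green or purple is not meant.

How it is judged:
On the way, in this order (a step that is already met when the one before it is completed fails the run):
1. the tube sits home against the stop with the clamp still open (y of tube_mid in the frame of fixture between -0.004 and 0.004 m and x of tube_mid in the frame of fixture between 0.045 and 0.055 m and z of tube_mid in the frame of fixture below 0.03 m and value of joint lever below 0.3 rad), for 0.2 s.
2. the lever is past its dead point and locked, the pad pressing on the tube (value of joint lever above 1.1 rad and contact force between clamp_arm and tube above 1 N), for 0.2 s.
At the end, for the whole second after the job is handed in: the tube lies between its rails within 4 mm of the stop, at rest; the lever is locked (above 1.10 rad) and the pad presses on the tube with more than 1 N (all of step 2 and y of tube_mid in the frame of fixture between -0.004 and 0.004 m and x of tube_mid in the frame of fixture between 0.045 and 0.055 m and z of tube_mid in the frame of fixture below 0.03 m and linear speed of tube below 0.01 m/s and velocity of joint lever between -0.05 and 0.05 rad/s); the robot touches nothing.
It fails at once if the tube is lifted more than 8 mm or tipped (z of tube_mid in the frame of fixture above 0.035 m or angle between tube's own z axis and vertical above 0.2 rad).
It fails at once if a bystander is shifted by more than 30 mm (distance of any of magnet, bolt, offcut, mug, tin, hammer, wrench from where it was at the start of the episode above 0.03 m).
It also fails if it takes over 48 s, if anything falls off the work surface, if the arm or the gripper's body presses on something with over 40 N, if the wrist force passes 120 N, or if a joint passes its speed limit or range.

## Working session

There is one attempt and no reset: what is moved stays moved. The work goes in short steps, each a Python script; the robot and the scene stay as the last script left them, time stands still between calls to the robot, and variables do not carry over. Pictures are saved under pics/ and viewed, about 8 in all and at most 12, crops included, and the job is handed in when it is done.

```bash
mkdir -p pics; python3 - <<'E'
from station import *
import cv2,numpy as np
for c in ["scene","top"]:
    im,d=viewer.read_camera(c); cv2.imwrite(f"pics/{c}0.png",im[:,:,::-1])
    print(c,{k:np.round(v,3).tolist() for k,v in viewer.camera_info(c).items()if not isinstance(v,str)})
    for n in ["rail_mid","stop_face","tube_mid","lever_pivot","lever_end","clamp_arm","fixture","magnet","bolt","tube"]:
        print(n,[(round(r["score"],2),np.round(r["at"],3).tolist()) for r in tip_of(c,n)[:3]])
s=env.sense();print(s["t"],s["ee_pos"],s["tcp_rot"])
E
```

```text
scene {'intrinsics': [[479.043, 0.0, 327.044], [0.0, 479.043, 239.958], [0.0, 0.0, 1.0]], 'eye': [1.074, 0.748, 0.897], 'rotation': [[-0.841, -0.353, 0.411], [0.541, -0.567, 0.621], [0.014, 0.744, 0.668]]}
rail_mid [(0.75, [0.572, -0.008, 0.025])]
stop_face []
tube_mid [(0.71, [0.774, 0.108, 0.017]), (0.68, [0.572, -0.017, 0.029]), (0.6, [0.431, 0.055, 0.15])]
lever_pivot [(0.76, [0.512, 0.041, 0.054])]
lever_end [(0.95, [0.432, 0.058, 0.148])]
clamp_arm [(0.55, [0.532, 0.032, 0.058])]
fixture [(0.78, [0.535, 0.03, -0.002])]
magnet [(0.9, [0.489, 0.167, 0.009])]
bolt [(0.55, [0.429, -0.062, 0.01])]
tube [(0.95, [0.777, 0.109, 0.002]), (0.81, [0.648, -0.289, 0.004]), (0.8, [0.446, -0.29, 0.001])]
top {'intrinsics': [[606.899, 0.0, 314.103], [0.0, 606.899, 243.742], [0.0, 0.0, 1.0]], 'eye': [0.261, -0.014, 1.842], 'rotation': [[0.022, 0.983, -0.182], [-1.0, 0.02, -0.017], [-0.014, 0.182, 0.983]]}
rail_mid [(0.97, [0.572, -0.01, 0.024])]
stop_face [(0.97, [0.594, 0.102, 0.024])]
tube_mid [(0.95, [0.45, -0.289, 0.016]), (0.82, [0.65, -0.283, 0.016]), (0.8, [0.776, 0.108, 0.017])]
lever_pivot [(0.6, [0.391, -0.446, 0.002]), (0.57, [0.512, 0.035, 0.053])]
lever_end [(0.7, [0.425, 0.057, 0.147])]
clamp_arm [(0.71, [0.515, 0.035, 0.054]), (0.45, [0.53, 0.032, 0.061]), (0.28, [0.528, 0.034, -0.001])]
fixture [(0.68, [0.572, -0.017, 0.011]), (0.65, [0.491, 0.168, 0.012]), (0.64, [0.53, 0.034, 0.002])]
magnet [(0.48, [0.49, 0.168, 0.011])]
bolt [(0.45, [0.423, -0.06, 0.009])]
tube [(0.96, [0.646, -0.291, -0.009]), (0.89, [0.447, -0.289, -0.005]), (0.87, [0.574, -0.018, 0.014])]
1.1 [0.14617225 0.63335748 0.21458317] [[ 9.74397652e-01  3.86992359e-05  2.24831522e-01]
 [-2.24831524e-01  2.84658699e-05  9.74397652e-01]
 [ 3.13084198e-05 -9.99999999e-01  3.64378850e-05]]
```

View pics/scene0.png

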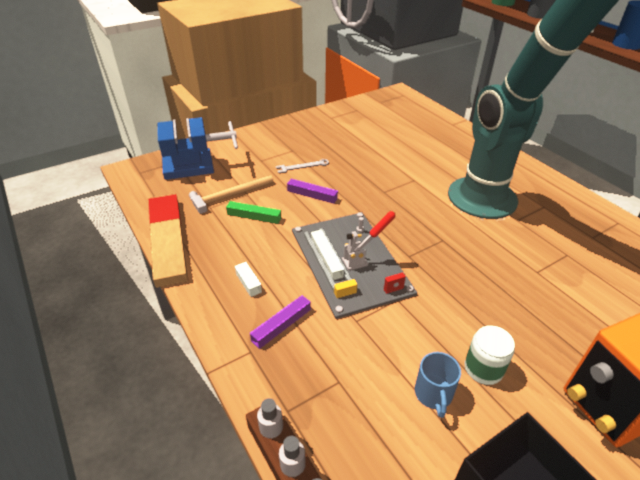

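View pics/top0.png

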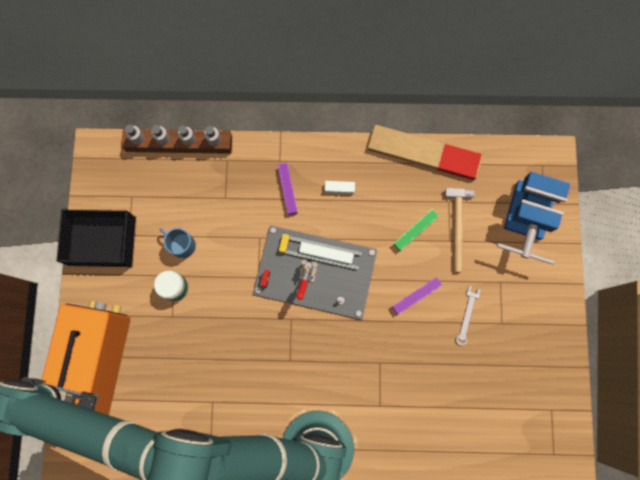

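The tube meant is the silver one between the grey rails at top (325,252). The green one (415,230), the purple ones (288,190 and 416,296) and the silver offcut (340,187) are not. The red lever is at top (303,285), open towards the robot. Next I fit the fixture pose, check reachability and enlarge a crop.

```bash
cat > h.py <<'E'
from station import *
import numpy as np, cv2
F=np.array([[50,-32],[50,80],[-20,0],[-105,0],[50,-32],[-20,0],[-105,0],[2,0]])/1e3
W=np.array([[.572,-.010],[.594,.102],[.512,.035],[.425,.057],[.572,-.008],[.512,.041],[.432,.058],[.532,.032]])
Fc,Wc=F-F.mean(0),W-W.mean(0)
th=np.arctan2((Fc[:,0]*Wc[:,1]-Fc[:,1]*Wc[:,0]).sum(),(Fc*Wc).sum())
R=np.array([[np.cos(th),-np.sin(th)],[np.sin(th),np.cos(th)]]); o=W.mean(0)-R@F.mean(0)
def w(x,y,z): return np.r_[R@[x/1e3,y/1e3]+o,z/1e3]      # fixture mm -> world m
def fx(p): return np.r_[R.T@(np.array(p[:2])-o),p[2]]*1e3
def ori(jaw,s=1):                                       # tool down, jaws along fixture x (0) or y (1)
    z=np.r_[s*R[:,jaw],0]; y=np.array([0,0,-1.]); return np.c_[np.cross(y,z),y,z]
E
python3 - <<'E'
from h import *
print(th,o,np.round((W-(F@R.T+o))*1e3,1).tolist(), "tube",fx([.573,-.0175,.017]))
for n,p,j in [("hi",(50,-160,250),0),("pre",(50,-160,31),0),("home",(50,-90,31),0),("up",(50,-110,280),0),("Lhi",(-135,0,260),1),("L0",(-135,0,130),1),("L1",(-22,0,130),1)]:
    for s in (1,-1):
        q=solver.inverse_kinematics(w(*p),ori(j,s)); print(n,s,None if q is None else np.round(q,2))
im,_=viewer.read_camera("top"); cv2.imwrite("pics/c1.png",cv2.resize(im[220:325,245:385,::-1],None,fx=5,fy=5,interpolation=cv2.INTER_CUBIC))
E
```

```text
-0.22064443788509966 [0.5303903  0.03374247] [[-0.2, -1.6], [-2.7, 1.1], [1.1, -3.1], [-2.9, 0.3], [-0.2, 0.4], [1.1, 2.9], [4.1, 1.3], [-0.3, -1.3]] tube [ 52.79154432 -40.67468526  17.        ]
hi 1 [-0.57  0.38  0.97  1.83 -0.35  1.11  0.3 ]
hi -1 [-0.77  0.6   1.36  1.84 -0.63  1.23 -2.58]
pre 1 [-0.43  0.72  0.82  1.98 -0.76  0.78  0.62]
pre -1 [-0.69  1.12  1.33  1.99 -1.23  1.19 -2.18]
home 1 [-0.37  0.64  0.56  1.96 -0.52  0.69  0.29]
home -1 [ 0.84  0.95 -1.12  1.88  1.02  1.02  2.18]
up 1 [-0.64  0.33  0.92  1.79 -0.29  1.16  0.15]
up -1 [ 1.    0.62 -1.31  1.7   0.62  1.32  2.49]
Lhi 1 [-0.75 -0.05  0.51  2.13  0.03  1.05  1.09]
Lhi -1 [-0.98 -0.07  0.72  2.14  0.05  1.05 -2.07]
L0 1 [-0.6   0.18  0.39  2.27 -0.11  0.71  1.22]
L0 -1 [-0.95  0.21  0.8   2.29 -0.23  0.72 -1.78]
L1 1 [-0.53  0.36  0.47  2.04 -0.23  0.79  1.43]
L1 -1 [-0.89  0.48  0.95  2.06 -0.52  0.86 -1.43]
```

View pics/c1.png

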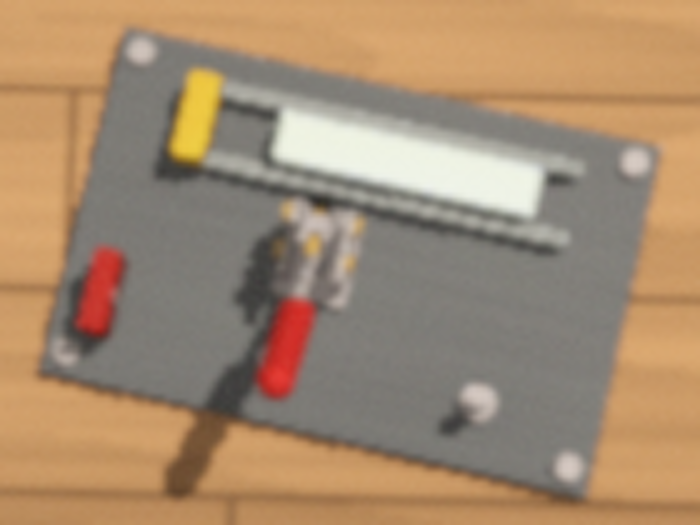

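The crop confirms it: the silver tube lies between the rails at (410,160), with a gap to the yellow stop at (195,115). The red lever at (285,350) is open, and the magnet (100,290) and bolt (478,403) stand clear. I go over the free end and refine with the wrist camera.

```bash
python3 - <<'E'
from h import *
p=env.sense()["ee_pos"]; effector.grasp(5)
env.movel([p[0],p[1],.33])
env.reach(w(50,-160,300),ori(0))
env.movel(w(50,-160,200),ori(0))
im,_=viewer.read_camera("wrist"); cv2.imwrite("pics/w1.png",im[:,:,::-1])
for n in ["rail_mid","tube_mid","stop_face","lever_end","lever_pivot"]:
    print(n,[(round(r["score"],2),np.round(r["at"],4).tolist(),np.round(fx(r["at"]),1)) for r in tip_of("wrist",n)[:2]])
s=env.sense();print(s["t"],fx(s["ee_pos"]),s["wrist_force"],s["gripper_width"])
E
```

```text
rail_mid []
tube_mid [(0.96, [0.5685, -0.019, 0.0263], array([ 48.7, -43.1,  26.3])), (0.63, [0.6524, -0.2896, 0.0106], array([ 189.8, -288.8,   10.6]))]
stop_face []
lever_end []
lever_pivot []
6.5417 [  50.35077308 -159.8887737   200.60063113] [-0.22896287 -1.57392506  0.04996419] 0.00027341206152910625
```

View pics/w1.png

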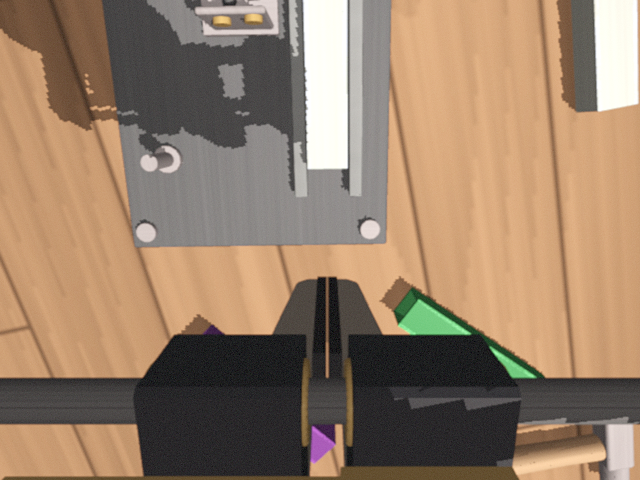

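The fingers (326) are centred on the tube (327,165) and square with the rails. I descend behind the free end and push, watching the wrist force.

```bash
python3 - <<'E'
from h import *
env.movel(w(50,-152,60)); env.movel(w(50,-152,32),rate=.08)
f0=env.sense()["wrist_force"]; ydir=np.r_[R[:,1],0]
env.movel(w(50,-98,32),rate=.06)
y=-98
print(env.sense()["wrist_force"]-f0)
while y<-74:
    y+=2; env.movel(w(50,y,32),rate=.05)
    s=env.sense(); f=s["wrist_force"]-f0; print(y,np.round(fx(s["ee_pos"]),1),np.round([f@ydir,f[2]],1))
    if f@ydir<-9: break
im,_=viewer.read_camera("wrist"); cv2.imwrite("pics/w2.png",im[:,:,::-1])
print(env.sense()["t"])
E
```

```text
[ 0.34620803 -0.5217133   0.36178004]
-96 [ 49.8 -96.   31.9] [-1.1  0.7]
-94 [ 49.9 -94.   31.9] [-0.9 -0.3]
-92 [ 50.  -91.8  32. ] [-0.3 -0.1]
-90 [ 50.  -89.7  32. ] [-1.   0.1]
-88 [ 50.1 -88.9  32.1] [-4.1 -0.6]
-86 [ 50.3 -88.8  32.1] [-8.7 -0.5]
-84 [ 50.5 -88.8  32.2] [-11.5  -0.9]
10.975
```

Firm contact came at y −88.8, about where the stop should be. I back off, rise and check from above before the lever.

```bash
python3 - <<'E'
from h import *
env.movel(w(50,-105,32),rate=.08); env.movel(w(50,-105,300),rate=.25)
env.reach(w(-150,0,300),ori(1))
for c in ["top","scene"]:
    im,_=viewer.read_camera(c); cv2.imwrite(f"pics/{c}2.png",im[:,:,::-1])
    for n in ["tube_mid","stop_face","lever_end"]:
        print(c,n,[(round(r["score"],2),np.round(fx(r["at"]),1)) for r in tip_of(c,n)[:5]])
a=cv2.imread("pics/top2.png")[220:325,245:385]; b=cv2.imread("pics/scene2.png")[200:320,280:420]
cv2.imwrite("pics/c2.png",np.vstack([cv2.resize(x,(560,300*1),interpolation=cv2.INTER_CUBIC) for x in (a,b)]))
s=env.sense();print(s["t"],fx(s["ee_pos"]),s["wrist_force"])
E
```

```text
top tube_mid [(0.81, array([ 186. , -286.2,   18.3])), (0.75, array([  -9.5, -335.6,   13.9])), (0.72, array([219.1, 124.2,  17.2])), (0.61, array([51.5,  3.8, 25.1]))]
top stop_face [(0.94, array([48.6, 81. , 24.2]))]
top lever_end [(0.54, array([ 219.8, -415.8,    3.4]))]
scene tube_mid [(0.97, array([ -14.1, -330.9,   15.9])), (0.94, array([53.9,  0.7, 30.5])), (0.92, array([221.7, 122.7,  13.7])), (0.77, array([ 186.4, -289.4,   14. ]))]
scene stop_face [(0.86, array([46.2, 80.1, 23.7]))]
scene lever_end [(0.72, array([-103.5,    0.3,  146.6]))]
13.9083 [-149.69046366   -0.30759875  299.85047194] [-0.46023006 -1.3635368   0.19516687]
```

View pics/c2.png

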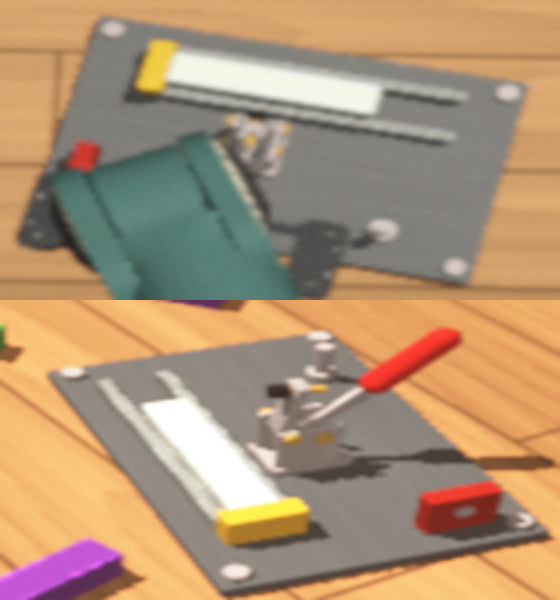

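The tube touches the yellow stop (upper view, 165,68), the clamp is still open, and the magnet and bolt haven't moved. Now the lever.

```bash
python3 - <<'E'
from h import *
x0=-142
env.movel(w(x0,0,300),ori(1)); env.movel(w(x0,0,132),rate=.15)
f0=env.sense()["wrist_force"]; xd=np.r_[R[:,0],0]
for x in list(range(-115,-30,15))+[-30,-25,-21]:
    env.movel(w(x,0,132),rate=.06)
    s=env.sense(); f=s["wrist_force"]-f0; print(x,np.round(fx(s["ee_pos"]),1),np.round([f@xd,f[2]],1))
    if abs(f@xd)>30: break
env.pause(.3)
im,_=viewer.read_camera("scene"); cv2.imwrite("pics/s3.png",cv2.resize(im[160:340,260:500,::-1],None,fx=3,fy=3))
print([(round(r["score"],2),np.round(fx(r["at"]),1)) for r in tip_of("scene","lever_end")[:2]])
s=env.sense();print(s["t"],s["wrist_force"]-f0)
E
```

```text
-115 [-117.5   -0.6  131.1] [-4.  -3.4]
-100 [-101.5   -0.2  131.4] [-4.2 -2.7]
-85 [-85.2   0.2 132. ] [-3.9  0.1]
-70 [-69.7   0.2 132.2] [-2.1  1.5]
-55 [-5.460e+01 -1.000e-01  1.321e+02] [-0.7  1.9]
-40 [-39.1  -0.3 132. ] [-0.3 -0.1]
-30 [-29.5  -0.2 132. ] [0.2 0.9]
-25 [-24.7  -0.  132. ] [0.5 0.9]
-21 [-2.08e+01 -1.00e-01  1.32e+02] [-0.1  0.1]
[(0.72, array([ 2.9,  0.3, 56.9])), (0.52, array([ 31.5,   2. , 174.4]))]
19.2417 [ 0.85241772  0.24465556 -0.10450425]
```

View pics/s3.png

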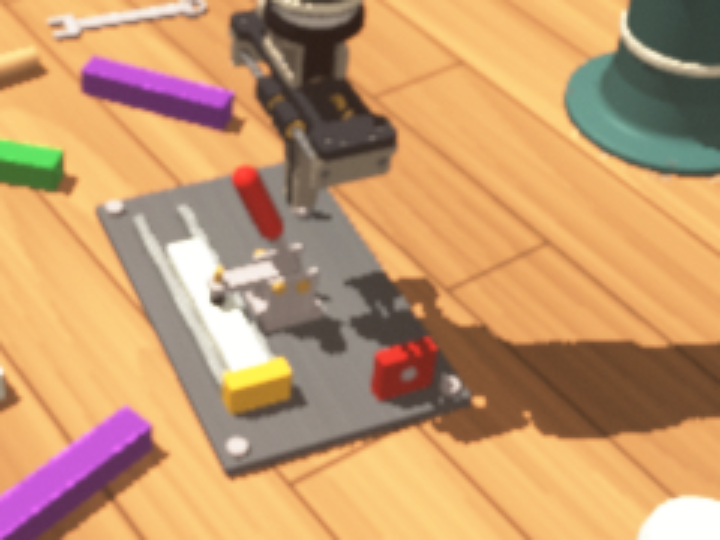

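The lever has snapped over (ball at 246,178), the arm is down and its pad is on the tube (217,293). The tube is still against the stop. I back off, rise and check.

```bash
python3 - <<'E'
from h import *
env.movel(w(-80,0,132)); env.movel(w(-120,0,300),rate=.2)
for c in ["scene","top"]:
    im,_=viewer.read_camera(c); cv2.imwrite(f"pics/{c}4.png",im[:,:,::-1])
    for n in ["tube_mid","lever_end"]:
        print(c,n,[(round(r["score"],2),np.round(fx(r["at"]),1)) for r in tip_of(c,n)[:4]])
a=cv2.imread("pics/scene4.png")[190:320,280:440]; cv2.imwrite("pics/c4.png",cv2.resize(a,None,fx=4,fy=4,interpolation=cv2.INTER_CUBIC))
s=env.sense();print(s["t"],fx(s["ee_pos"]),s["wrist_force"])
E
```

```text
scene tube_mid [(0.88, array([222.9, 124.6,  17. ])), (0.78, array([ 186. , -288.8,   16. ])), (0.59, array([  -9.6, -333. ,   17.6])), (0.56, array([52.9,  4. , 30.7]))]
scene lever_end [(0.57, array([ 31.5,   2.9, 173.5]))]
top tube_mid [(0.92, array([ -11.4, -337.4,   19.4])), (0.85, array([53.1,  2.2, 26.1])), (0.84, array([ 181.9, -286.5,   17.3])), (0.58, array([219.9, 126.8,  19.7]))]
top lever_end [(0.43, array([ 28.4,   6.6, 170.8]))]
21.1 [-1.20095687e+02 -2.66050340e-01  2.99459290e+02] [-0.17249072 -0.4016826  -0.7850441 ]
```

View pics/c4.png

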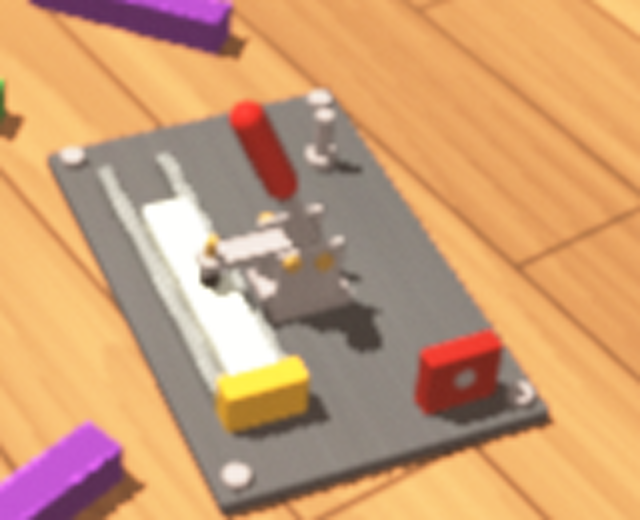

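The lever is locked (ball at 246,115), the pad is on the tube (210,270), the tube meets the stop (265,370), and the bolt and magnet are in place. The arm is clear, so I hand in.

```bash
python3 -c "
from station import *
print(workorder.finish_job())"
```

```text
the job is handed in; nothing more can be done
None
```

I pushed the tube home against the yellow stop, then pushed the red lever over its dead point until it snapped into lock. I handed the job in with the robot clock at about 21 s of the 48 s allowed; no verdict is reported.

- **Tube:** wrist force rose to 11.5 N once the tube met the stop. Afterwards the networks put tube_mid at fixture y 0.7 to 4.0 mm. The 4.0 mm reading is right at the tolerance limit, but it is within the networks' error of about 4 mm. The pictures and the firm contact show the tube against the stop.
- **Lever:** its end was measured at about (30, 3–7, 172) mm, against (29, 0, 170) when locked. The last picture shows the pad on the tube.
- **Pad force:** this could not be measured directly; I judged it from the lever lock and the picture only.
- **Surroundings:** the magnet and bolt look undisturbed in the last picture, and the arm stayed clear of the other bystanders. It finished at z 300 mm, with wrist force under 1 N.

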